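Hold a lug over a tube stub for tack welding

TASK

A piece of square-tube offcut has been left lying on top of the upright rectangular tube stub: put it in the scrap tray. Then pick up the lifting lug with the rectangular foot, lift it over the stop bar without striking the bar, and bring it over the rectangular stub for tack welding, never letting it touch the stub. Finish while still holding it there, still and level, centred over the stub with the foot's long edges parallel to the stub's long edges and a gap of about 8 mm between them; leave the other things on the bench where they are.

Things in the scene. Friction and masses are not known exactly. Their poses are not given: they have to be found in the camera images.
- stub: Target, fixed: bare steel rectangular tube upright on a flat 90 x 70 x 10 mm foot plate. Tube 60 mm (along its x) by 40 mm (its y) outside, 4 mm wall, open at the top, top edge 70 mm above the bench. Origin at the centre of the foot plate's underside, z up. A round-tube stub on an identical plate nearby is not the target.
- stub_mouth (a point): Centre of the rectangular stub's open top, 70 mm above the bench; axes as the stub's (x along the 60 mm side, z up).
- round_stub: Bystander, fixed: round steel tube, 50 mm outside diameter, upright on a 90 x 70 x 10 mm foot plate, top 70 mm above the bench. Origin at the centre of its underside.
- lug: Loose bare steel lifting lug, 0.3 to 0.6 kg, standing on a rectangular foot 76 mm (along x) x 56 mm (y) x 8 mm thick. From its middle rises a plate 40 mm wide (x), 12 mm thick (y), to grip across the 12 mm; flat faces from 8 to 65 mm above the underside, top rounded (20 mm radius) from 45 mm up, dark bolt hole. Origin: centre of the foot's underside, z up. Same turned half round.
- lug_foot (a point): Centre of the underside of the lug's rectangular foot; axes as the lug's.
- round_lug: Bystander, loose: a lug with the same upright plate but a round foot, 68 mm diameter and 8 mm thick, 65 mm tall. Origin at the centre of its underside. Not the one wanted.
- offcut: Loose piece of bare square tube lying flat across the open top of the rectangular stub, overhanging it on both sides: 100 mm long (along its x), 25 x 25 mm in section, 3 mm wall, about 0.2 kg. Origin at the middle of its underside.
- offcut_center (a point): Middle of the offcut, 12.5 mm above its underside.
- tray: Scrap tray, fixed: open grey box 150 mm (along its x) x 180 mm (along its y), 45 mm high, walls and floor 4 to 5 mm thick. Origin at the centre of its underside.
- stop_bar: Fixed steel bar on edge, 360 mm long (along its x), 20 mm wide, 80 mm high, standing on the bench between the lugs and the stubs. Origin at the centre of its underside.
- hammer: Bystander, loose: hammer lying on the bench near the far edge. Origin on its underside.
- wire_brush: Bystander, loose: hand brush lying on the bench, on the lugs' side, nearer the robot. Origin on its underside.
- tape: Bystander, loose: tape measure, 70 x 35 x 65 mm, standing. Origin at the centre of its underside.
- nut: Bystander, loose: square nut 34 x 34 x 18 mm, lying flat. Origin at the centre of its underside.
Things that resemble listed ones, but are neither listed nor needed, are in the scene too. There is more than one size of the offcut; the one meant has the size given above.

How it is judged:
By the outcome, as a careful person would: the job done as asked, in the order asked, and still so for the second after the job is handed in, while the arm keeps its last pose, push and grip.
It also fails if it takes over 64 s, if anything falls off the work surface, if the arm or the gripper's body presses on something with over 40 N, if the wrist force passes 120 N, or if a joint passes its speed limit or range.

ROBOT

A 7-joint arm with a two-finger parallel gripper is mounted at the origin on the work surface. World frame = base frame: x ahead of the robot, y to its left, z up, the work surface at z = 0. Lengths are in m, angles in rad, forces in N, time in s.
With the tool pointing down it reaches from about 0.425 to 0.925 m from the base axis. Payload 6.8 kg.
Tool frame: the origin (TCP) lies midway between the tips of the shut fingers; the grasp point (between the pads) lies 19 mm behind it; z points along the fingers, y is the line along which they close (so a half turn about z gives the same grasp; the last joint's range is limited). The gripper opens to 85 mm and grips with 20 to 120 N. Pads are 22 mm wide; open, the fingers measure 114 mm over their backs; the gripper's body (76 mm by 85 mm) begins 54 mm behind the grasp point. The pads swing forward as they close: fully open they stand 13 mm farther back than shut.
Start: joints at [-0.108, 0.477, 0.022, 1.555, -0.011, 1.109, -0.083], TCP at [0.675, 0, 0.231] pointing down, gripper open.
Joint ranges: [-2.96, 2.96], [-0.34, 2.1], [-1.41, 1.46], [0.24, 2.44], [-1.37, 4.51], [0.17, 1.92], [-2.96, 2.96]. Speed limits (rad/s): [2.39, 2.39, 3.14, 3.14, 3.14, 3.14, 3.14].

INTERFACE

Orientations are given as a unit quaternion [w, x, y, z].
In Python, from station import bot, imaging gives the robot as it stands.
- The arm moves only by the tool move_arm, never from a script. Its argument "commands" is a list that holds one entry, the list of rows, each a list of 7 numbers: the shift along the tool's x, y, z in m, then the turn, a rotation vector about the tool's x, y, z in degrees, then the finger opening in m, from 0 to 0.0854. In form: [[[x, y, z, rx, ry, rz, grip], ...]]. A call has 1 to 20 rows; each row shifts and turns the commanded pose from where the row before left it, along the tool's axes as they then stand; what a row does not reach is not made up. A row lasts 1/8 s, in which the tool goes at most 62.5 mm and 10.7 degrees, less where a joint would pass 70% of its speed; a pose out of reach is approached as far as the arm can. A call is refused whole if a number of a shift passes 0.0625 or a number of a turn 10.7, either way. A call with a gripper value outside its range is refused whole. The fingers move at their own pace and stop on an object; "squeeze" is the grip in N (left out, the last holds). Time passes only in rows, so rows that do not move let the fingers close. It gives the time, the measured TCP pose, the force, the opening and the grip force at its end, in the units of the state.
- bot.get_obs(): the state, without advancing time (a new reading comes with each control period).
- imaging.read_camera(name): name is "scene" or "side" or "wrist"; returns the picture (420x560x3 uint8, red, green, blue); there is no depth.
- imaging.calibration(name): a dict with "intrinsics" (3x3 intrinsics, pixels), "extrinsics" (4x4, takes a point from camera to world coordinates); the wrist camera has in their place "mount" (4x4, takes a point from camera to tool coordinates, whose origin is the TCP and whose axes are the flange's). Camera axes: x right, y down, z forward; pixel columns grow to the right and rows downward; lengths in m; the calibration is good to about 2 mm. A picture is of the moment at which its call begins: read the wrist's pose just before it. calibration takes no time and is no camera call.
- bot.hand_in(): hands the job in; it is judged then, once.
The state is a dict: "t": time; "q": joint angles; "joint_vel": joint speeds; "joint_torque": joint torques, N m; "eef_pos": TCP position; "tool_rot": TCP orientation; "contact_force": force on the tool from outside, world axes, zero at the start; "torque": the same for the moment, N m; "gripper_width": opening from 0.0 (shut) to 1.0 (fully open); "grasp_force": force on a finger pad.
Only numpy, scipy, OpenCV 4.12 (cv2) and the standard library are available. Lean on these libraries where they do the work, as an engineer would, in place of code of your own. Each camera call takes 0.05 s, during which the arm holds its last target. There are 200 camera calls.

## Working session

There is one attempt and no reset: what is moved stays moved. The work goes in short steps, Python scripts to look and compute and a tool call to move; the robot and the scene stay as the last step left them, time stands still between calls to the robot, and variables do not carry over. Pictures are saved under pics/ and viewed, at most 10 in all, crops included, and the job is handed in when it is done.

Besides the shell and the picture viewer there is one more tool, called after "Emit:" as name(argument=value, ...), one argument or row to a line, values as JSON. move_arm: Moves the arm, as the interface text tells. Its arguments: {"type":"object","properties":{"commands":{"type":"array","items":{"type":"array","items":{"type":"array","items":{"type":"number"}}}},"squeeze":{"type":"number"}},"required":["commands"]}

```bash
mkdir -p pics; ls
python3 - <<'E'
from station import bot, imaging
import cv2,numpy as np
o=bot.get_obs();print({k:np.round(v,3).tolist() for k,v in o.items()})
for n in ("scene","side","wrist"):
    cv2.imwrite(f"pics/{n}0.png",imaging.read_camera(n)[:,:,::-1])
    c=imaging.calibration(n);print(n,{k:np.round(v,4).tolist() for k,v in c.items()})
E
```

```text
pics
{'t': 0.0, 'q': [-0.108, 0.478, 0.022, 1.556, -0.012, 1.109, -0.083], 'joint_vel': [-0.001, -0.001, -0.001, 0.001, 0.002, -0.0, 0.001], 'joint_torque': [-0.001, -59.644, 1.608, -28.119, 0.012, 0.009, 0.0], 'eef_pos': [0.674, -0.0, 0.23], 'tool_rot': [-0.001, 0.707, 0.707, -0.001], 'contact_force': [0.135, -0.167, -0.429], 'torque': [0.05, -0.014, 0.01], 'grasp_force': 0.0, 'gripper_width': 0.999}
scene {'intrinsics': [[448.3518, 0.0, 281.6447], [0.0, 448.3518, 205.9395], [0.0, 0.0, 1.0]], 'extrinsics': [[0.3424, 0.7816, -0.5213, 1.0609], [0.9395, -0.2904, 0.1817, -0.1988], [-0.0094, -0.552, -0.8338, 0.9724], [0.0, 0.0, 0.0, 1.0]]}
side {'intrinsics': [[464.9448, 0.0, 274.4975], [0.0, 464.9448, 218.1125], [0.0, 0.0, 1.0]], 'extrinsics': [[-0.8347, -0.2673, 0.4815, -0.0085], [-0.5506, 0.3869, -0.7397, 0.7755], [0.0114, -0.8825, -0.4701, 0.5965], [0.0, 0.0, 0.0, 1.0]]}
wrist {'intrinsics': [[308.0288, 0.0, 280.7523], [0.0, 308.0288, 211.7738], [0.0, 0.0, 1.0]], 'mount': [[-0.0011, -0.9473, -0.3205, 0.0819], [1.0, -0.0012, 0.0001, -0.0], [-0.0005, -0.3205, 0.9473, -0.1422], [0.0, 0.0, 0.0, 1.0]]}
```

View pics/scene0.png

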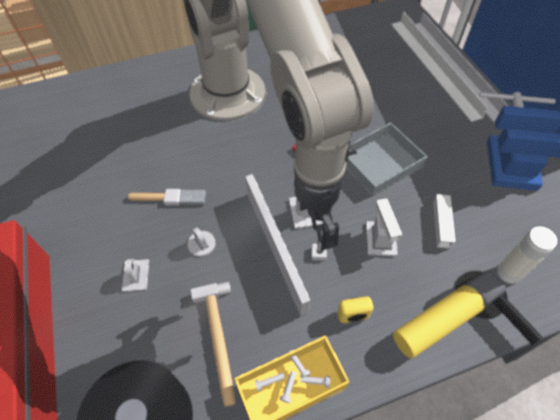

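View pics/side0.png

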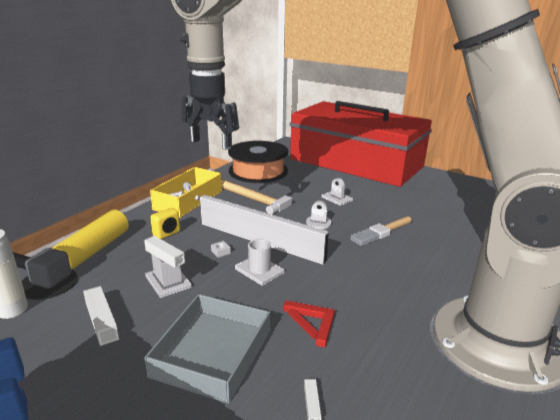

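View pics/wrist0.png

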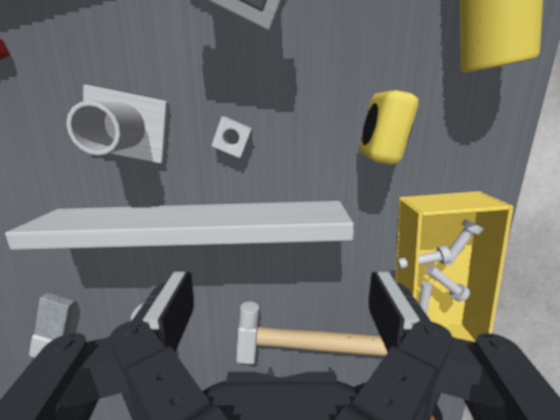

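The scene view shows the offcut at about (388,220) on the rectangular stub, the tray at (385,157), the stop bar from (250,180) to (305,305), the rectangular lug at (135,275) and the round lug at (201,240). In the side view these are the offcut (163,251), tray (212,340), rectangular lug (338,190) and round lug (319,213). The wrist view shows the round stub, a nut and the bar.

```bash
cat > h.py <<'E'
import numpy as np, cv2
from scipy.spatial.transform import Rotation as R
from station import bot, imaging
def tool(o=None):
    o=o or bot.get_obs(); q=np.array(o["tool_rot"]); T=np.eye(4)
    T[:3,:3]=R.from_quat(q[[1,2,3,0]]).as_matrix(); T[:3,3]=o["eef_pos"]; return T
def cam(n,T=None):
    c=imaging.calibration(n); K=np.array(c["intrinsics"])
    return K, (np.array(c["extrinsics"]) if n!="wrist" else (tool() if T is None else T)@np.array(c["mount"]))
def rays(C,px):
    K,E=C; px=np.atleast_2d(np.array(px,float))
    d=np.c_[px,np.ones(len(px))]@np.linalg.inv(K).T@E[:3,:3].T
    return E[:3,3],d
def plane(C,px,z):
    o,d=rays(C,px); return o+d*((z-o[2])/d[:,2])[:,None]
def tri(C1,p1,C2,p2):
    o1,d1=rays(C1,p1);o2,d2=rays(C2,p2);out=[]
    for a,b in zip(d1,d2):
        s=np.linalg.lstsq(np.c_[a,-b],o2-o1,rcond=None)[0]
        P,Q=o1+a*s[0],o2+b*s[1]; out.append(np.r_[(P+Q)/2,np.linalg.norm(P-Q)])
    return np.array(out)
def proj(C,P):
    K,E=C; p=(np.atleast_2d(P)-E[:3,3])@E[:3,:3]@K.T; return p[:,:2]/p[:,2:]
E
python3 - <<'E'
from h import *
np.set_printoptions(precision=3,suppress=True)
S,D=cam("scene"),cam("side")
print("offcut/lug/roundlug tri",tri(S,[(388,219),(134,266),(198,231)],D,[(163,248),(338,182),(319,205)]))
print("tray S",plane(S,[(345,157),(397,125),(426,159),(378,190)],.045))
print("tray D",plane(D,[(150,347),(198,297),(271,310),(229,381)],.045))
print("bar S",plane(S,[(248,178),(305,308)],.08)); print("bar D",plane(D,[(200,200),(327,240)],.08))
print("lugfoot S",plane(S,[(127,262),(149,261),(147,288),(122,290)],.008))
s=imaging.read_camera("scene");d=imaging.read_camera("side")
a=cv2.resize(s[180:270,340:475],None,fx=3.5,fy=3.5,interpolation=2);b=cv2.resize(d[225:300,100:205],None,fx=3,fy=3,interpolation=2)
c=cv2.resize(s[215:300,105:225],None,fx=3,fy=3,interpolation=2)
W=np.zeros((600,800,3),np.uint8)
W[:a.shape[0],:a.shape[1]]=a;W[:b.shape[0],480:480+b.shape[1]]=b;W[320:320+c.shape[0],:c.shape[1]]=c
e=cv2.resize(d[170:235,295:360],None,fx=4,fy=4,interpolation=2);W[320:580,480:740]=e
cv2.imwrite("pics/z1.png",W[:,:,::-1])
E
```

```text
offcut/lug/roundlug tri [[ 0.629  0.214  0.087  0.004]
 [ 0.52  -0.37   0.052  0.005]
 [ 0.489 -0.207  0.056  0.007]]
tray S [[0.393 0.215 0.045]
 [0.338 0.4   0.045]
 [0.474 0.414 0.045]
 [0.521 0.249 0.045]]
tray D [[0.476 0.403 0.045]
 [0.5   0.258 0.045]
 [0.364 0.212 0.045]
 [0.323 0.387 0.045]]
bar S [[ 0.395 -0.054  0.08 ]
 [ 0.758 -0.046  0.08 ]]
bar D [[ 0.73  -0.011  0.08 ]
 [ 0.371 -0.018  0.08 ]]
lugfoot S [[ 0.48  -0.39   0.008]
 [ 0.496 -0.34   0.008]
 [ 0.563 -0.358  0.008]
 [ 0.548 -0.413  0.008]]
```

View pics/z1.png

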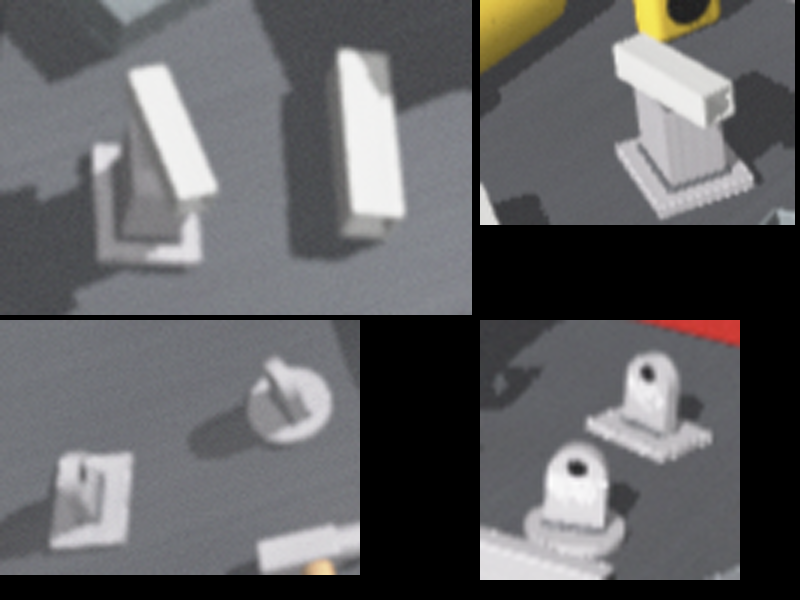

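Crops: the offcut's top spans scene (377,200) to (402,235), with a second, larger piece at about (446,220). The rectangular lug is at scene (132,272), the round lug at (199,236). The coarse triangulation gives an offcut height of about 0.09, which fits. Next I look from above with the wrist camera.

Emit:
move_arm(
  commands=[
    [[0.045,-0.012,-0.01,0,0,0,0.0854],[0.045,-0.012,-0.01,0,0,0,0.0854],[0.045,-0.012,-0.01,0,0,0,0.0854],[0.03,-0.009,-0.01,0,0,0,0.0854],[0,0,0,0,0,0,0.0854],[0,0,0,0,0,0,0.0854],[0,0,0,0,0,0,0.0854]],
  ],
)

```text
t: 1.12
eef_pos: [0.6304, 0.163, 0.2708]
tool_rot: [0.0, 0.708, 0.706, -0.001]
contact_force: [-0.6, 0.5, 0.6]
gripper_width: 1.002
grasp_force: 0.0
```

Run:
```python
from h import *
T=tool();im=imaging.read_camera("wrist");np.savez("w1.npz",T=T,im=im);cv2.imwrite("pics/w1.png",im[:,:,::-1]);print(T.round(4),bot.get_obs()["t"])
```

```text
[[ 2.600e-03  1.000e+00 -5.000e-04  6.304e-01]
 [ 1.000e+00 -2.600e-03 -1.100e-03  1.630e-01]
 [-1.100e-03 -5.000e-04 -1.000e+00  2.708e-01]
 [ 0.000e+00  0.000e+00  0.000e+00  1.000e+00]] 1.175
```

View pics/w1.png

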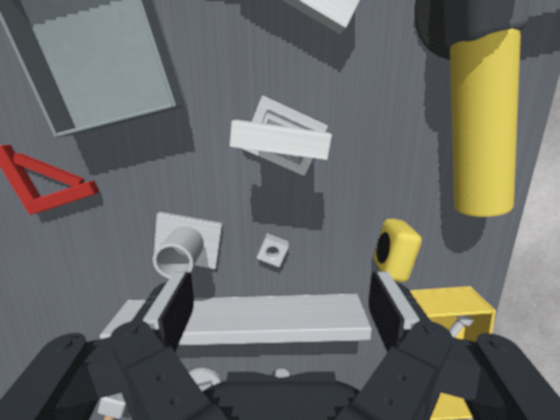

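The wrist view shows the offcut's bright top from (231,121) to (331,157), lying across the stub, whose rim and plate show at (262,97)–(328,172). The tray corner is at (172,105).

```bash
cat >> h.py <<'E'
def brightrect(im,box,th):
    x0,y0,x1,y1=box; m=(im[y0:y1,x0:x1].min(2)>th).astype(np.uint8)
    m=cv2.morphologyEx(m,cv2.MORPH_OPEN,np.ones((3,3)))
    cs=cv2.findContours(m,0,1)[0]; c=max(cs,key=cv2.contourArea)+np.array([x0,y0])
    r=cv2.minAreaRect(c); return r,cv2.boxPoints(r)
E
python3 - <<'E'
from h import *
np.set_printoptions(precision=3,suppress=True)
d=np.load("w1.npz");C=cam("wrist",d["T"]);im=d["im"]
for y in range(100,180,6): print(y,im[y,225:340:8].min(1))
W=[]
for th in (195,205,215):
    r,b=brightrect(im,(215,85,350,185),th);print(th,r);P=plane(C,b,.095);print(P,np.linalg.norm(np.diff(P[[0,1,2]],axis=0),axis=1))
s=imaging.read_camera("scene");e=imaging.read_camera("side")
for n,I,bx in(("scene",s,(365,190,412,250)),("side",e,(135,225,195,275))):
  for th in (195,210):
    r,b=brightrect(I,bx,th);print(n,th,r,plane(cam(n),[r[0]],.095))
E
```

```text
100 [103 101 102 102 101 193 154 104 106 103 103 106 104 103 103]
106 [102 103 103 103 144 195 194 192 112 101 103 105 105 103 103]
112 [104 101 103 102 190 163 134 195 192 179 103 107 105 102 101]
118 [104 105 104 102 195 183 190 143 175 193 193 135 104 103 103]
124 [105 209 214 214 208 192 155 166 186 118 194 190 191 103 103]
130 [104 215 215 213 210 209 211 216 217 213 195 179 195 100 103]
136 [106 212 212 212 213 214 214 213 210 209 208 208 212 213 103]
142 [106 213 211 212 214 213 211 212 213 213 213 212 211 188 103]
148 [104 115 155 208 213 215 214 212 212 213 213 211 210 153 102]
154 [104 109 104  68 168 135 130 122 175 209 217 215 212 112 100]
160 [103 107 104 101  73  74 135 137 117  95 135  78 109 103 102]
166 [105 109 103 103 106  68  69  91 136 132 137  76 103 102 101]
172 [103 106 103 104 104  70  71  69  69 114 122  76 102 103 102]
178 [103 106 103 106 105  69  69  71  68  70  70  79 102 102 102]
195 ((279.7682800292969, 139.08535766601562), (98.06318664550781, 27.38701820373535), 6.340191841125488)
[[0.578 0.207 0.095]
 [0.583 0.233 0.095]
 [0.68  0.222 0.095]
 [0.678 0.195 0.095]] [0.027 0.098]
205 ((279.6886901855469, 139.3890380859375), (97.23504638671875, 25.06853485107422), 7.236921787261963)
[[0.579 0.208 0.095]
 [0.583 0.232 0.095]
 [0.679 0.22  0.095]
 [0.677 0.195 0.095]] [0.025 0.097]Traceback (most recent call last):
  File "<stdin>", line 7, in <module>
  File "h.py", line 27, in brightrect
    cs=cv2.findContours(m,0,1)[0]; c=max(cs,key=cv2.contourArea)+np.array([x0,y0])
                                     ~~~^^^^^^^^^^^^^^^^^^^^^^^^
ValueError: max() iterable argument is empty
```

Emit:
move_arm(
  commands=[
    [[0.05,0,0,0,0,0,0.0854],[0,0,0.008,0,0,-10.4,0.0854],[0,0,0.008,0,0,-10.4,0.0854],[0,0,0.008,0,0,-10.4,0.0854],[0,0,0.008,0,0,-10.4,0.0854],[0,0,0.008,0,0,-10.4,0.0854],[0,0,0.008,0,0,-10.4,0.0854],[0,0,0.008,0,0,-10.4,0.0854],[0,0,0.008,0,0,-10.2,0.0854],[0,0,0,0,0,0,0.0854],[0,0,0,0,0,0,0.0854]],
  ],
)

```text
t: 2.55
eef_pos: [0.6304, 0.2144, 0.2075]
tool_rot: [0.0, 0.063, 0.998, -0.0]
contact_force: [-0.1, 0.0, -0.3]
gripper_width: 1.0
grasp_force: 0.0
```

Run:
```python
from h import *
np.set_printoptions(precision=4,suppress=True)
T=tool();im=imaging.read_camera("wrist");np.savez("w2.npz",T=T,im=im);cv2.imwrite("pics/w2.png",im[:,:,::-1])
C=cam("wrist",T);print(T,bot.get_obs()["q"])
d=np.load("w1.npz");C1=cam("wrist",d["T"]);r1,b1=brightrect(d["im"],(215,85,350,185),205)
u=proj(C,[[.630,.2135,.095]])[0].astype(int);print(u)
r,b=brightrect(im,(max(u[0]-60,0),max(u[1]-110,0),u[0]+60,u[1]+110),205);print(r)
P=plane(C,b,.095);print(P,P.mean(0),np.linalg.norm(np.diff(P[[0,1,2]],axis=0),axis=1))
Q=plane(C1,b1,.095)
idx=[np.argmin(np.linalg.norm(P-q,axis=1)) for q in Q]
print("tri",tri(C1,b1,C,b[idx]))
```

```text
[[-0.992   0.1263  0.0002  0.6304]
 [ 0.1263  0.992  -0.      0.2144]
 [-0.0002 -0.     -1.      0.2075]
 [ 0.      0.      0.      1.    ]] [-0.1897  0.5047 -0.3286  1.5841  0.1779  1.0818  0.8812]
[280 207]
((281.0, 201.5), (111.0, 32.0), 90.0)
[[0.5764 0.2077 0.095 ]
 [0.5797 0.2335 0.095 ]
 [0.6796 0.2224 0.095 ]
 [0.6758 0.1933 0.095 ]] [0.6279 0.2142 0.095 ] [0.026  0.1004]
tri [[0.5771 0.2075 0.0885 0.0005]
 [0.5811 0.2331 0.0859 0.0015]
 [0.6781 0.2217 0.0983 0.0016]
 [0.6773 0.194  0.0916 0.0024]]
```

View pics/w2.png

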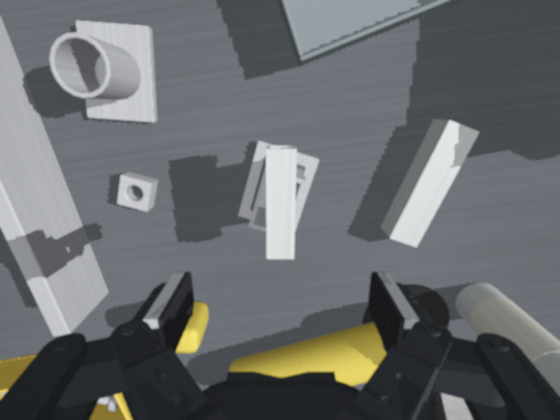

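The offcut is centred at about (281,202), aligned with image vertical and midway between the fingers. Its measured size is 100 x 26 mm at a height of 0.086–0.098, so it is the right piece. I descend and grip with the fingertips kept above the 70 mm rim.

Emit:
move_arm(
  commands=[
    [[0,0,0.04,0,0,0,0.0854],[0,0,0.04,0,0,0,0.0854],[0,0,0.03,0,0,0,0.0854],[0,0,0.021,0,0,0,0.0854],[0,0,0,0,0,0,0.0854],[0,0,0,0,0,0,0.02],[0,0,0,0,0,0,0.01],[0,0,0,0,0,0,0.01],[0,0,0,0,0,0,0.01],[0,0,0,0,0,0,0.01],[0,0,0,0,0,0,0.01]],
  ],
  squeeze=50,
)

```text
t: 3.98
eef_pos: [0.6306, 0.2153, 0.0773]
tool_rot: [0.001, 0.061, 0.998, 0.0]
contact_force: [0.0, -0.1, 5.9]
gripper_width: 0.283
grasp_force: 50.0
```

Emit:
move_arm(
  commands=[
    [[0,0,-0.02,0,0,0,0.01],[0,0,-0.04,0,0,0,0.01],[0,0,-0.04,0,0,0,0.01],[0,0,-0.02,0,0,0,0.01],[0,0,0,0,0,0,0.01]],
  ],
)

```text
t: 4.6
eef_pos: [0.6307, 0.2153, 0.1979]
tool_rot: [0.001, 0.061, 0.998, 0.001]
contact_force: [0.2, -0.0, -2.7]
gripper_width: 0.279
grasp_force: 49.3
```

Run:
```python
from h import *
np.set_printoptions(precision=4,suppress=True)
C=cam("wrist",np.load("w1.npz")["T"]);P=plane(C,[(54,133),(174,104),(143,0)],.045)[:,:2];print(P)
x=P[1]-P[0];L=np.linalg.norm(x);x/=L;y=np.array([-x[1],x[0]])
e=P[2]-P[1];print("len",L,"yaw",np.degrees(np.arctan2(x[1],x[0])),np.degrees(np.arctan2(-e[0],e[1])),"centre",P[:2].mean(0)+y*.09)
T=tool();print(T);t=P[:2].mean(0)+y*.09
print("tool shift",T[:3,:3].T@(np.r_[t,T[2,3]]-T[:3,3]))
```

```text
[[0.3666 0.218 ]
 [0.5096 0.2492]
 [0.4895 0.3497]]
len 0.146347881824619 yaw 12.325366170856864 11.323728912247773 centre [0.4189 0.3215]
[[-0.9925  0.122   0.0026  0.6307]
 [ 0.122   0.9925  0.0009  0.2153]
 [-0.0025  0.0012 -1.      0.1979]
 [ 0.      0.      0.      1.    ]]
tool shift [ 0.2232  0.0796 -0.0005]
```

Emit:
move_arm(
  commands=[
    [[0.0446,0.016,0,0,0,0,0.01],[0.0446,0.016,0,0,0,0,0.01],[0.0446,0.016,0,0,0,-6,0.01],[0.0446,0.016,0,0,0,-6,0.01],[0.0446,0.016,0,0,0,-7,0.01],[0,0,0,0,0,0,0.01],[0,0,0,0,0,0,0.01],[0,0,0,0,0,0,0.01]],
  ],
)

```text
t: 5.6
eef_pos: [0.4139, 0.3069, 0.1956]
tool_rot: [-0.0, -0.103, 0.995, -0.0]
contact_force: [0.1, 0.1, -1.6]
gripper_width: 0.28
grasp_force: 49.3
```

Run:
```python
from h import *
np.set_printoptions(precision=4,suppress=True)
T=tool();im=imaging.read_camera("wrist");cv2.imwrite("pics/w3.png",im[:,:,::-1]);print(T,bot.get_obs()["q"])
s=imaging.read_camera("scene");e=imaging.read_camera("side");np.savez("s3.npz",s=s,e=e)
```

```text
[[-0.9787 -0.2054 -0.0006  0.4139]
 [-0.2054  0.9787 -0.0006  0.3069]
 [ 0.0007 -0.0005 -1.      0.1956]
 [ 0.      0.      0.      1.    ]] [-0.3425  0.2972 -0.4942  1.9435  0.1724  0.9425  0.8576]
```

View pics/w3.png

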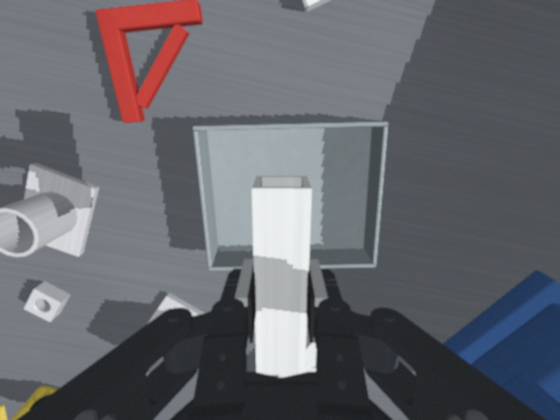

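The tray rim corners appear at (196,126), (386,122), (376,266) and (211,269); the offcut is held level, aligned with the tray.

Run:
```python
from h import *
np.set_printoptions(precision=4,suppress=True)
T=tool();P=plane(cam("wrist",T),[(196,126),(386,122),(376,266),(211,269)],.045);print(P)
m=P.mean(0);print(m,T[:3,:3].T@(m-T[:3,3]))
```

```text
[[0.3646 0.2169 0.045 ]
 [0.3255 0.3865 0.045 ]
 [0.4691 0.4223 0.045 ]
 [0.5088 0.2502 0.045 ]]
[0.417 0.319 0.045] [-0.0057  0.0107  0.151 ]
```

Emit:
move_arm(
  commands=[
    [[-0.005,0.01,0.03,0,0,0,0.01],[0,0,0.045,0,0,0,0.01],[0,0,0.045,0,0,0,0.01],[0,0,0.03,0,0,0,0.01],[0,0,0.018,0,0,0,0.01],[0,0,0.008,0,0,0,0.01],[0,0,0,0,0,0,0.01],[0,0,0,0,0,0,0.01]],
  ],
)

```text
t: 6.75
eef_pos: [0.4165, 0.3192, 0.0213]
tool_rot: [0.001, -0.104, 0.995, 0.001]
contact_force: [0.0, 0.5, -1.5]
gripper_width: 0.278
grasp_force: 49.3
```

Emit:
move_arm(
  commands=[
    [[0,0,0.006,0,0,0,0.01],[0,0,0,0,0,0,0.01],[0,0,0,0,0,0,0.035],[0,0,0,0,0,0,0.05],[0,0,0,0,0,0,0.05],[0,0,-0.03,0,0,0,0.05],[0,0,-0.06,0,0,0,0.05],[0,0,-0.06,0,0,0,0.0854],[0,0,-0.05,0,0,0,0.0854],[0,0,-0.04,0,0,0,0.0854],[0,0,0,0,0,0,0.0854],[0,0,0,0,0,0,0.0854]],
  ],
)

```text
t: 8.25
eef_pos: [0.4154, 0.3182, 0.2537]
tool_rot: [-0.0, -0.104, 0.995, -0.0]
contact_force: [-0.6, 0.1, 0.2]
gripper_width: 0.999
grasp_force: 0.0
```

Run:
```python
from h import *
np.set_printoptions(precision=4,suppress=True)
T=tool();C=cam("wrist",T);im=imaging.read_camera("wrist");print(T,bot.get_obs()["q"])
np.savez("w4.npz",T=T,im=im)
u=proj(C,[[.417,.319,.03],[.6295,.214,.07]]);print(u)
x,y=u[0].astype(int);r,b=brightrect(im,(x-70,max(y-90,0),x+70,y+90),200);P=plane(C,b,.03);print(P)
cv2.imwrite("pics/w4.png",im[:,:,::-1])
s=imaging.read_camera("scene");e=imaging.read_camera("side")
np.savez("s4.npz",s=s,e=e)
```

```text
[[-0.9782 -0.2078 -0.0004  0.4154]
 [-0.2078  0.9782 -0.0007  0.3182]
 [ 0.0005 -0.0006 -1.      0.2537]
 [ 0.      0.      0.      1.    ]] [-0.3268  0.2496 -0.523   1.8612  0.141   1.0692  0.8756]
[[281.8314 180.8768]
 [167.5589 329.8938]]
[[0.3688 0.2959 0.03  ]
 [0.3638 0.3197 0.03  ]
 [0.4612 0.3415 0.03  ]
 [0.4667 0.3156 0.03  ]]
```

Emit:
move_arm(
  commands=[
    [[-0.047,-0.037,0,0,0,0,0.0854],[-0.047,-0.037,0.01,0,0,0,0.0854],[-0.047,-0.037,0.01,0,0,0,0.0854],[-0.047,-0.037,0.02,0,0,0,0.0854],[0,0,0,0,0,9.7,0.0854],[0,0,0,0,0,9.7,0.0854],[0,0,0,0,0,9.7,0.0854],[0,0,0,0,0,9.7,0.0854],[0,0,0,0,0,0,0.0854],[0,0,0,0,0,0,0.0854]],
  ],
)

```text
t: 9.65
eef_pos: [0.6296, 0.2132, 0.2137]
tool_rot: [-0.0, 0.23, 0.973, -0.0]
contact_force: [-0.5, 0.4, -0.4]
gripper_width: 1.002
grasp_force: 0.0
```

Run:
```python
from h import *
np.set_printoptions(precision=4,suppress=True)
T=tool();C=cam("wrist",T);im=imaging.read_camera("wrist");np.savez("w5.npz",T=T,im=im);print(T)
u=proj(C,[[.6295,.214,.07]])[0];print(u);x0,y0=(u-[75,75]).astype(int).clip(0)
print(x0,y0)
cv2.imwrite("pics/w5.png",cv2.resize(im[y0:y0+150,x0:x0+150],None,fx=4,fy=4,interpolation=2)[:,:,::-1])
```

```text
[[-0.8941  0.4478 -0.0011  0.6296]
 [ 0.4478  0.8941 -0.0005  0.2132]
 [ 0.0007 -0.0009 -1.      0.2137]
 [ 0.      0.      0.      1.    ]]
[282.1829 197.0636]
207 122
```

View pics/w5.png

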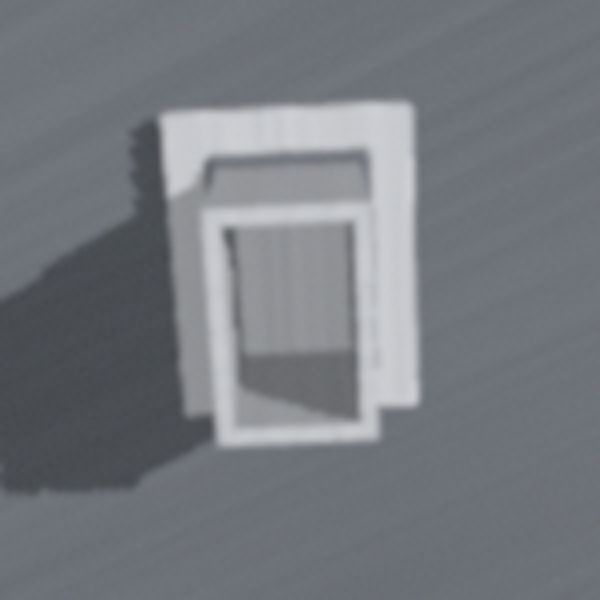

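Rim outer corners in the crop are (203,208), (371,203), (380,440) and (217,445). The plate corners are (160,112), (413,102), (420,408) and (185,416). I take a second wrist position to triangulate.

Emit:
move_arm(
  commands=[
    [[-0.03,-0.04,0,0,0,0,0.0854],[-0.02,-0.04,0,0,0,0,0.0854],[0,0,0,0,0,0,0.0854],[0,0,0,0,0,0,0.0854],[0,0,0,0,0,0,0.0854]],
  ],
)

```text
t: 10.32
eef_pos: [0.6382, 0.121, 0.2145]
tool_rot: [-0.0, 0.23, 0.973, 0.0]
contact_force: [-0.2, 0.6, 0.6]
gripper_width: 0.997
grasp_force: 0.0
```

```bash
cat > stub.py <<'E'
from h import *
np.set_printoptions(precision=4,suppress=True)
d=np.load("w5.npz");C=cam("wrist",d["T"])
def sub(im,p,w=4):
    g=cv2.cvtColor(im,cv2.COLOR_RGB2GRAY)
    return cv2.cornerSubPix(g,np.float32(p).reshape(-1,1,2),(w,w),(-1,-1),(3,30,.01)).reshape(-1,2)
rim=np.array([(203,208),(371,203),(380,440),(217,445)])/4-.375+[207,122]
inn=np.array([(222,228),(355,223),(362,424),(235,430)])/4-.375+[207,122]
def show(C,p,z,n):
    P=plane(C,p,z)[:,:2];e=np.roll(P,-1,0)-P
    l=e[1]-e[3];s=e[0]-e[2]
    print(n,"c",P.mean(0),"sides",np.linalg.norm(e,axis=1),"yaw",np.degrees(np.arctan2(-l[1],-l[0]))%180-180,np.degrees(np.arctan2(s[1],s[0]))-90)
    return P
E
python3 - <<'E'
from stub import *
P=show(C,rim,.07,"rim1");I=show(C,inn,.07,"inn1")
pl=np.array([(160,112),(413,102),(420,408),(185,416)])/4-.375+[207,122]
show(C,pl,.01,"plate")
print(sub(d["im"],rim,3)-rim)
T=tool();im=imaging.read_camera("wrist");np.savez("w6.npz",T=T,im=im);C2=cam("wrist",T)
z=np.c_[P,np.full(4,.07)];u=proj(C2,z);print(u.round(1))
x0,y0=(u.mean(0)-[75,75]).astype(int).clip(0);print(x0,y0)
cv2.imwrite("pics/w6.png",cv2.resize(im[y0:y0+150,x0:x0+150],None,fx=4,fy=4,interpolation=2)[:,:,::-1])
E
```

```text
rim1 c [0.6344 0.209 ] sides [0.0395 0.0602 0.0409 0.0603] yaw -24.063967614290505 -24.84362177347596
inn1 c [0.6347 0.209 ] sides [0.0314 0.051  0.0317 0.0514] yaw -23.995981637698407 -24.105446276667948
plate c [0.6343 0.2094] sides [0.0702 0.0907 0.0707 0.0905] yaw -23.767526273155 -24.497798321329896
[[-0.4272  0.4025]
 [ 0.1363 -0.7482]
 [-0.5205 -0.335 ]
 [-0.4376 -1.158 ]]
[[343.8 119.1]
 [388.1 117.7]
 [384.7 183.5]
 [341.8 185. ]]
289 76
```

View pics/w6.png

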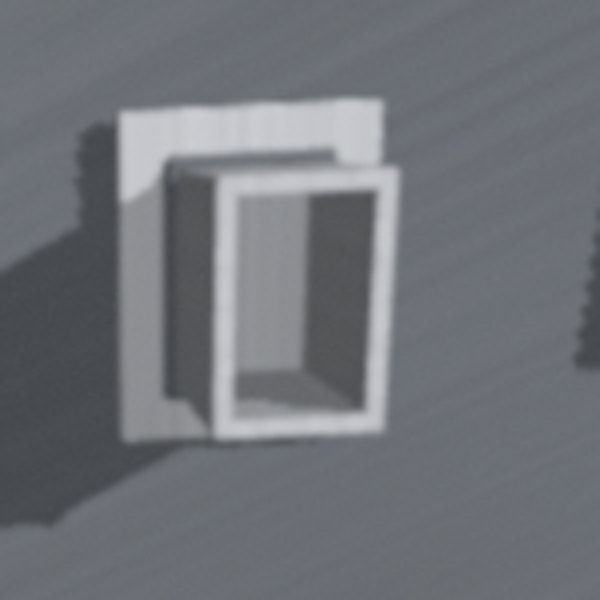

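Second-view rim corners in the crop: (217,173), (401,166), (384,431), (216,438), matching the prediction within about 1 px.

Run:
```python
from stub import *
d2=np.load("w6.npz");C2=cam("wrist",d2["T"]);r2=np.array([(217,173),(401,166),(384,431),(216,438)])/4-.375+[289,76]
show(C2,r2,.07,"rim2");X=tri(C,rim,C2,r2);print(X,X.mean(0))
# lug: rough foot and shift needed to look at it
T=tool();print(T, T[:3,:3].T@(np.array([.52,-.375,.2137])-T[:3,3]))
```

```text
rim2 c [0.6343 0.2092] sides [0.0409 0.0605 0.04   0.0607] yaw -23.66288899813992 -24.44068920108414
[[0.5985 0.2031 0.0683 0.0006]
 [0.6147 0.2393 0.0723 0.0001]
 [0.6703 0.2153 0.0699 0.0002]
 [0.6529 0.1787 0.0719 0.0005]] [0.6341 0.2091 0.0706 0.0004]
[[-0.8938  0.4485 -0.      0.6383]
 [ 0.4485  0.8938  0.0008  0.1209]
 [ 0.0004  0.0007 -1.      0.2145]
 [ 0.      0.      0.      1.    ]] [-0.1167 -0.4963  0.0004]
```

Stub: centre (0.634, 0.209), height 0.0706 (given 0.070), yaw −24.1°. Now to the lug.

Emit:
move_arm(
  commands=[
    [[-0.013,-0.055,-0.005,0,0,0,0.0854],[-0.013,-0.055,-0.005,0,0,0,0.0854],[-0.013,-0.055,-0.005,0,0,0,0.0854],[-0.013,-0.055,-0.005,0,0,0,0.0854],[-0.013,-0.055,-0.005,0,0,0,0.0854],[-0.013,-0.055,0,0,0,0,0.0854],[-0.013,-0.055,0,0,0,0,0.0854],[-0.013,-0.055,0,0,0,0,0.0854],[-0.013,-0.055,0,0,0,0,0.0854],[0,0,0,0,0,0,0.0854],[0,0,0,0,0,0,0.0854],[0,0,0,0,0,0,0.0854],[0,0,0,0,0,0,0.0854]],
  ],
)

```text
t: 12.0
eef_pos: [0.5205, -0.3739, 0.2396]
tool_rot: [0.0, 0.231, 0.973, 0.0]
contact_force: [-0.7, -0.1, -0.4]
gripper_width: 1.002
grasp_force: 0.0
```

Run:
```python
from h import *
np.set_printoptions(precision=4,suppress=True)
T=tool();im=imaging.read_camera("wrist");np.savez("w7.npz",T=T,im=im);C=cam("wrist",T);print(T,bot.get_obs()["q"])
u=proj(C,[[.52,-.375,.008]])[0];print(u)
x0,y0=(u-[90,75]).astype(int).clip(0)
cr=im[y0:y0+150,x0:x0+180];print(x0,y0)
for y in range(0,150,6): print(y+y0,cr[y,::9].min(1))
```

```text
[[-0.8937  0.4486  0.0003  0.5205]
 [ 0.4486  0.8937  0.0004 -0.3739]
 [-0.0001  0.0005 -1.      0.2396]
 [ 0.      0.      0.      1.    ]] [ 0.5811  0.4159 -0.0742  1.6288  0.0333  1.098   1.6032]
[280.0717 177.7313]
190 102
102 [114 113 116 115 114 115 115 117 114 114 112 112 111 113 114 112 115 113
  84  77]
108 [113 115 115 113 114 114 117 113 114 110 113 113 114 113 112 114 112  78
  76  77]
114 [115 116 115 115 115 117 113 115 112 113 111 116 111 114 113 113 107  77
  78  79]
120 [119 116 118 114 116 115 114 112 113 113 114 112 113 113 114 113  76  76
  76  74]
126 [115 115 115 115 113 113 115 111 115 113 113 114 114 112 114 114  78  77
  77  78]
132 [115 118 117 115 113 117 113 115 112 114 115 114 112 113 112 115  77  76
  76  78]
138 [116 116 116 116 117 113 117 113 114 114 113 114 113 114 112 111 112  74
  87 115]
144 [114 114 117 115 116 115 113 113 115 113 114 118 113 114 111 114 113 115
 113 113]
150 [114 118 116 115 115 115 116 115 120 183 202 202 132 112 111 115 114 114
 114 115]
156 [117 114 118 115 115 117 115 204 203 205 202 204 169 112 113 114 113 112
 113 116]
162
[... 601 characters left out ...]
113]
204 [117 114 117 117  78  77  77  77 119 195 148 201 206 138 113 115 112 111
 110 111]
210 [115 116 115 118  80  78  74  76  89 195 129 118 114 111 115 113 116 112
 112 111]
216 [117 115 117 114  98  76  86 116 117 117 115 114 115 113 113 112 113 115
 112 112]
222 [114 113 114 114 115 115 114 115 117 113 111 115 115 116 114 115 113 115
 115 112]
228 [113 117 115 115 114 115 115 115 113 113 115 113 118 114 116 116 114 115
 116 112]
234 [113 115 114 113 116 117 114 114 112 113 117 115 115 115 118 115 114 114
 114 113]
240 [116 115 114 114 116 112 111 112 114 117 113 116 117 115 115 116 115 116
 113 113]
246 [113 115 117 113 114 114 115 113 116 113 116 116 114 116 116 117 116 114
 114 114]
```

Emit:
move_arm(
  commands=[
    [[-0.02,0.03,0.025,0,0,0,0.0854],[-0.02,0.03,0.025,0,0,0,0.0854],[0,0,0,0,0,0,0.0854],[0,0,0,0,0,0,0.0854],[0,0,0,0,0,0,0.0854]],
  ],
)

```text
t: 12.68
eef_pos: [0.5819, -0.3412, 0.1905]
tool_rot: [0.001, 0.233, 0.973, -0.001]
contact_force: [-0.2, 0.5, -0.0]
gripper_width: 0.999
grasp_force: 0.0
```

Run:
```python
from h import *
T=tool();im=imaging.read_camera("wrist");np.savez("w8.npz",T=T,im=im);print(T.round(4))
d=np.load("w7.npz")
W=np.zeros((600,800,3),np.uint8)
for i,(t,m) in enumerate(((d["T"],d["im"]),(T,im))):
    u=proj(cam("wrist",t),[[.52,-.375,.02]])[0];x0,y0=(u-[40,60]).astype(int).clip(0);print(x0,y0)
    c=cv2.resize(m[y0:y0+120,x0:x0+80],None,fx=5,fy=5,interpolation=2);W[:c.shape[0],400*i:400*i+c.shape[1]]=c
cv2.imwrite("pics/w78.png",W[:,:,::-1])
```

```text
[[-8.918e-01  4.524e-01  8.000e-04  5.819e-01]
 [ 4.524e-01  8.918e-01 -1.400e-03 -3.412e-01]
 [-1.300e-03 -8.000e-04 -1.000e+00  1.905e-01]
 [ 0.000e+00  0.000e+00  0.000e+00  1.000e+00]]
240 119
183 91
```

View pics/w78.png

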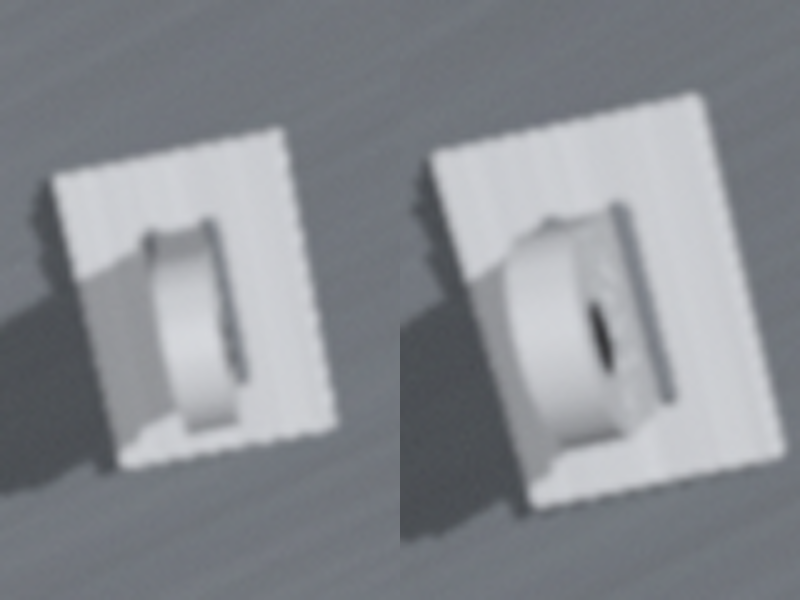

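Left view foot corners: (52,173), (284,127), (338,430), (118,470). Right view, with 400 subtracted: (32,153), (303,93), (385,455), (133,510). The plate is in the middle of the rectangular foot, so this is the right lug.

Run:
```python
from stub import *
a=np.load("w7.npz");b=np.load("w8.npz");A=cam("wrist",a["T"]);B=cam("wrist",b["T"])
pa=np.array([(52,173),(284,127),(338,430),(118,470)])/5-.4+[240,119]
pb=np.array([(32,153),(303,93),(385,455),(133,510)])/5-.4+[183,91]
show(A,pa,.008,"A");show(B,pb,.008,"B");X=tri(A,pa,B,pb);print(X,X.mean(0))
# plate base seam (side face, z=8mm)
sa=np.array([(212,218),(243,382)])/5-.4+[240,119];sb=np.array([(220,203),(272,403)])/5-.4+[183,91]
for C_,s in((A,sa),(B,sb)):
    P=plane(C_,s,.008);print("seam",P.mean(0),np.degrees(np.arctan2(*(P[0]-P[1])[[1,0]])))
# plate top ridge centre: seen apex mid
S,D=cam("scene"),cam("side")
```

```text
A c [ 0.5216 -0.3769] sides [0.0567 0.0772 0.0571 0.0769] yaw -15.69579382853999 -15.782160380314835
B c [ 0.5221 -0.3764] sides [0.0565 0.0754 0.0566 0.0762] yaw -15.70484806793479 -14.817689186131318
[[ 0.4775 -0.3949  0.0021  0.0004]
 [ 0.4927 -0.3393  0.004   0.0001]
 [ 0.5655 -0.3593  0.0101  0.001 ]
 [ 0.5522 -0.4158  0.0032  0.0001]] [ 0.522  -0.3773  0.0048  0.0004]
seam [ 0.5241 -0.37    0.008 ] 164.0423027420177
seam [ 0.5243 -0.3699  0.008 ] 164.97393727181355
```

Emit:
move_arm(
  commands=[
    [[0.019,-0.029,0,0,0,0,0.06],[0.018,-0.03,0,0,0,0,0.06],[0,0,0.03,0,0,-5.7,0.06],[0,0,0.03,0,0,-5.7,0.06],[0,0,0.02,0,0,0,0.06],[0,0,0,0,0,0,0.06],[0,0,0,0,0,0,0.06],[0,0,0,0,0,0,0.06]],
  ],
)

```text
t: 13.72
eef_pos: [0.5237, -0.3763, 0.1108]
tool_rot: [0.001, 0.134, 0.991, -0.001]
contact_force: [0.3, -0.3, -0.5]
gripper_width: 0.699
grasp_force: 0.0
```

```bash
cat > d.py <<'E'
import sys
from h import *
np.set_printoptions(precision=4,suppress=True)
x,y,z,yaw=map(float,sys.argv[1:5]);T=tool()
print(T[:3,3],"shift",T[:3,:3].T@(np.array([x,y,z])-T[:3,3]))
a=np.radians(yaw+180);Rt=np.array([[np.cos(a),-np.sin(a),0],[np.sin(a),np.cos(a),0],[0,0,1]])@np.diag([1,-1,-1])
print("turn",R.from_matrix(T[:3,:3].T@Rt).as_rotvec(degrees=True),bot.get_obs()["t"])
E
python3 d.py .522 -.3768 .02 -15.5
```

```text
[ 0.5237 -0.3763  0.1108] shift [ 0.0017 -0.0009  0.0908]
turn [-0.0422  0.1283  0.0749] 13.725
```

Emit:
move_arm(
  commands=[
    [[0.001,-0.001,0.03,0,0,0,0.06],[0,0,0.03,0,0,0,0.06],[0,0,0.02,0,0,0,0.06],[0,0,0.01,0,0,0,0.06],[0,0,0,0,0,0,0.06],[0,0,0,0,0,0,0.03],[0,0,0,0,0,0,0.015],[0,0,0,0,0,0,0.005],[0,0,0,0,0,0,0.0],[0,0,0,0,0,0,0.0],[0,0,0,0,0,0,0.0],[0,0,0,0,0,0,0.0]],
  ],
  squeeze=80,
)

```text
t: 15.22
eef_pos: [0.5222, -0.3768, 0.0203]
tool_rot: [0.001, 0.134, 0.991, -0.0]
contact_force: [-1.3, 1.2, 5.5]
gripper_width: 0.13
grasp_force: 78.6
```

```bash
python3 d.py .522 -.3768 .02 -15.5; python3 -c "
from h import *
o=bot.get_obs();print(o['contact_force'],o['torque'],o['gripper_width'],o['grasp_force'])"
```

```text
[ 0.5222 -0.3768  0.0203] shift [ 0.0002 -0.0001  0.0003]
turn [-0.0186  0.0757  0.1032] 15.225
[-1.26713147  1.24375931  5.53524724] [0.15104981 0.20051055 0.0250939 ] 0.13035048801473784 78.62849414348602
```

Emit:
move_arm(
  commands=[
    [[0,0,-0.01,0,0,0,0],[0,0,-0.025,0,0,0,0],[0,0,-0.04,0,0,0,0],[0,0,-0.04,0,0,0,0],[0,0,-0.04,0,0,0,0],[0,0,-0.025,0,0,0,0],[0,0,0,0,0,0,0],[0,0,0,0,0,0,0],[0,0,0,0,0,0,0]],
  ],
)

```text
t: 16.35
eef_pos: [0.5206, -0.3759, 0.1975]
tool_rot: [-0.002, 0.134, 0.991, 0.001]
contact_force: [0.0, -0.1, -3.8]
gripper_width: 0.126
grasp_force: 78.0
```

```bash
python3 d.py .6343 .2091 .2 -24.1; python3 -c "
from h import *
o=bot.get_obs();print(o['contact_force'],o['torque'],o['gripper_width'],o['q'])"
```

```text
[ 0.5206 -0.3759  0.1975] shift [ 0.0457  0.5942 -0.0018]
turn [ 0.0415 -0.1919  8.7028] 16.35
[ 0.04731624 -0.05635785 -3.8265085 ] [-0.01922121  0.02579282 -0.01945523] 0.1263546406543322 [ 0.61944188  0.46026749 -0.12409585  1.66276166  0.06413403  1.02596599
  1.77675265]
```

Emit:
move_arm(
  commands=[
    [[0.002,0.025,0,0,0,0,0],[0.004,0.05,0,0,0,0,0],[0.004,0.05,0,0,0,0,0],[0.004,0.05,0,0,0,0,0],[0.004,0.05,0,0,0,0,0],[0.004,0.05,0,0,0,0,0],[0.004,0.05,0,0,0,0,0],[0.004,0.05,0,0,0,0,0],[0.004,0.05,0,0,0,0,0],[0.004,0.05,0,0,0,0,0],[0.004,0.05,0,0,0,0,0],[0.003,0.05,0,0,0,0,0],[0.001,0.02,0,0,0,4.3,0],[0,0,0,0,0,4.3,0],[0,0,0,0,0,0,0],[0,0,0,0,0,0,0],[0,0,0,0,0,0,0]],
  ],
)

```text
t: 18.48
eef_pos: [0.6353, 0.2087, 0.1993]
tool_rot: [-0.0, 0.208, 0.978, -0.0]
contact_force: [-0.9, -0.7, -3.3]
gripper_width: 0.127
grasp_force: 78.4
```

```bash
python3 d.py .6343 .2091 .14 -24.1
python3 - <<'E'
from stub import *
T=tool();im=imaging.read_camera("wrist");np.savez("w9.npz",T=T,im=im);C=cam("wrist",T)
# predicted lug foot corners (if held as grasped), foot top z = TCP-.020+.008
c=[(38,28),(38,-28),(-38,-28),(-38,28)]
P=np.array([T[:3,3]+T[:3,:3]@[x/1e3,y/1e3,.012] for x,y in c]);u=proj(C,P);print("pred foot top px",u)
P=np.array([T[:3,3]+T[:3,:3]@[x/1e3,y/1e3,.020] for x,y in c]);print("under",proj(C,P))
y=int(u[:,1].min());
for r in range(max(y-20,0),y+70,5): print(r,im[r,180:390:7].min(1))
E
```

```text
[0.6353 0.2087 0.1993] shift [ 0.0011 -0.      0.0593]
turn [-0.0171 -0.0108  0.0961] 18.475
pred foot top px [[335.7088 197.2382]
 [228.0717 197.3665]
 [235.1736 319.3404]
 [328.5898 319.2277]]
under [[333.2217 193.1813]
 [230.4437 193.3037]
 [236.9647 310.9857]
 [326.6989 310.8775]]
177 [108 106 105 107 107 106 108  75  72  69 127 140 145 144 140 142 141 160
 199 157 108 107 108 110 107 106 107  97  71  73]
182 [107 105 107 104 108 102  72  72  73  69 123 140 167 144 140 141 140 170
 197 168 107 107 107 106 107 109 111  97  73  72]
187 [106 103 108 107 103  71  73  73  72  72 122 141 168 143 140 142 141 174
 197 165 109 106 107 109 109 109 106  88  73  75]
192 [104 105 106  93  71  71  71  71  74  74 124 140 171 143 140 141 140 170
 197 152 107 111 109 110 107 109 106  82  72  73]
197 [105 105 105  73  71  71  71 152 174 176 173 174 171 176 174 176 174 173
 176 179 176 176 137 109 108 108 110  71  72  72]
202 [103 108 104  71  70  72  72 179 195 199 192 196 193 197 195 197 193 193
 195 195 193 193 151 109 111 110 106  71  74  71]
207 [105 106 106  71  70  70  73 168 196 198 192 196
[... 771 characters left out ...]
145 145 132 180
 193 195 193 193 108 106 106 108 105 108 107 108]
242 [107 108 105 108  91 100  92 103 194 168 137 140  84 144 145 145 140 184
 193 194 194 193 106 106 106 107 108 106 107 107]
247 [106 105 106 107 108 106 108 105 142 141 138 139  85 146 145 147 142 184
 192 194 194 193 105 106 107 107 104 105 107 107]
252 [107 106 109 105 105 107 106 104 140 141 138 138  92 143 143 142 143 183
 193 195 193 194 105 106 106 106 106 105 107 107]
257 [109 108 106 108 107 105 104 104 139 140 138 135  91 146 145 147 146 184
 192 194 193 194 103 106 105 107 108 107 108 110]
262 [107 107 108 106 103 105 107 104 138 141 138 109 101 149 149 150 148 142
 179 194 193 194 105 106 106 107 107 109 107 106]
```

```bash
cat > foot.py <<'E'
from stub import *
def edges(f,uz=.020):
    d=np.load(f);T=d["T"];im=d["im"].min(2).astype(float);C=cam("wrist",T)
    cr=lambda a,th,up:next((i-1+(th-a[i-1])/(a[i]-a[i-1]) for i in range(1,len(a)) if (a[i]>=th)==up and (a[i-1]>=th)!=up),np.nan)
    def fit(p):
        p=np.array([q for q in p if not np.isnan(q).any()])
        for _ in range(3):
            vx,vy,x0,y0=cv2.fitLine(np.float32(p),2,0,.01,.01).ravel();r=(p-[x0,y0])@[-vy,vx];p=p[abs(r)<max(1,2*r.std())]
        return x0,y0,vx,vy
    ys=range(206,238,2)
    L=fit([(200+cr(im[y,200:260],150,True),y) for y in ys])
    Rr=fit([(300+cr(im[y,300:370],150,False),y) for y in ys])
    F=fit([(x,188+cr(im[188:210,x],185,True)) for x in range(240,325,3) ])
    X=lambda a,b:np.array(a[:2])+np.array(a[2:])*np.linalg.solve(np.c_[a[2:],-np.array(b[2:])],np.array(b[:2])-a[:2])[0]
    pts=np.array([X(F,Rr),X(F,L),np.array(L[:2]),np.array(Rr[:2])])
    z=T[2,3]-uz+.008;P=plane(C,pts,z);Q=(P-T[:3,3])@T[:3,:3]
    print("px",pts[:2]);print("front corners in tool mm",Q[:2]*1e3)
    f=Q[0]-Q[1];print("front width",np.linalg.norm(f)*1e3,"front yaw",np.degrees(np.arctan2(-f[0],f[1])))
    for k,n in((3,"R"),(2,"L")):
        e=Q[0 if n=="R" else 1]-Q[k];print(n,"edge yaw",np.degrees(np.arctan(e[1]/e[0])))
    print("centre est tool mm",(Q[:2].mean(0)*1e3)-[38,0,0])
E
python3 -c "
from foot import *
edges('w9.npz')"
```

```text
px [[334.0948 197.6311]
 [228.008  197.7669]]
front corners in tool mm [[ 37.7888  27.1716  11.999 ]
 [ 37.7789 -28.048   12.0155]]
front width 55.21959987647625 front yaw -0.010199489098671155
R edge yaw -0.3264071486105422
L edge yaw -0.0025016978060224673
centre est tool mm [-0.2161 -0.4382 12.0072]
```

Emit:
move_arm(
  commands=[
    [[0.001,0,0.02,0,0,0,0],[0,0,0.03,0,0,0,0],[0,0,0.025,0,0,0,0],[0,0,0.012,0,0,0,0],[0,0,0.005,0,0,0,0],[0,0,0,0,0,0,0],[0,0,0,0,0,0,0],[0,0,0,0,0,0,0]],
  ],
)

```text
t: 19.52
eef_pos: [0.6349, 0.2099, 0.1084]
tool_rot: [0.001, 0.208, 0.978, 0.0]
contact_force: [-1.0, 0.3, -3.4]
gripper_width: 0.127
grasp_force: 78.5
```

```bash
for i in 1 2 3; do python3 d.py .6343 .2091 .0983 -24.1; python3 -c "
from h import *
imaging.read_camera('side')"; done
python3 - <<'E'
from stub import *
o=bot.get_obs();print(o["contact_force"])
# gap check in side & scene: gray profile along vertical line at stub mouth edge mid
for n in("side","scene"):
    C=cam(n);im=imaging.read_camera(n);np.save(n+"10.npy",im)
    a=np.radians(-24.1);ex=np.array([np.cos(a),np.sin(a),0]);ey=np.array([-np.sin(a),np.cos(a),0])
    M=np.array([.6343,.2091,.07])
    for nm,p in(("+y",M+.02*ey),("+x",M+.03*ex),("-x",M-.03*ex)):
        u=proj(C,[p,p+[0,0,.015]]);print(n,nm,u.round(1).tolist());x,y=u[0].round().astype(int);print(im[y-22:y+10,x].min(1))
E
```

```text
[0.6349 0.2099 0.1084] shift [ 0.0002 -0.001   0.0101]
turn [0.0601 0.0611 0.0981] 19.525
[0.6347 0.2099 0.1082] shift [ 0.0001 -0.0009  0.0099]
turn [0.0484 0.0475 0.0966] 19.575
[0.6346 0.2099 0.108 ] shift [ 0.     -0.0008  0.0097]
turn [0.037  0.0377 0.098 ] 19.625
[-0.4882  0.1201 -4.1821]
side +y [[155.4, 255.9], [154.6, 249.8]]
[ 57  55  54  56  65 103 152 177 185 186 187 186 186 187 187 187 186 186
 189 201 206 195 194 196 196 196 193 194 193 194 196 195]
side +x [[159.5, 246.8], [158.8, 240.8]]
[196 175 144 139 134 128 133 134 130 138 147 157 168 170 168 159 140 128
 134 119 122 134 163 182 189 189 189 187 188 185 182 178]
side -x [[169.9, 259.9], [169.2, 253.7]]
[120 116 114 117 115 114 113 104 113 136 166 189 190 189 195 193 179 157
 126 151 179 171 169 179 175 175 173 173 175 172 172 174]
scene +y [[395.3, 226.2], [396.6, 222.8]]
[125 142 162 173 171 165 161 157 150 145 141 138 130 141 158 186 210 222
 221 223 222 221 221 222 221 222 223 222 216 193 168 156]
scene +x [[387.4, 236.8], [388.6, 233.6]]
[113 109 104  99  92  98 100 102 109 113 120 125 155 184 214 221 224 219
 190 151 137 130 131 128 128 128 129 131 128 126 126 122]
scene -x [[385.9, 214.9], [387.1, 211.5]]
[ 42  48  40  44  43  43  43  39  43  44  38  37  35  42  47  46  43  52
  63  85  99 107 108 113 115 112 103  91  87  89  92  96]
```

Emit:
move_arm(
  commands=[
    [[0,-0.001,0.004,0,0,0.1,0],[0,0,0.003,0,0,0,0],[0,0,0.002,0,0,0,0],[0,0,0,0,0,0,0],[0,0,0,0,0,0,0],[0,0,0,0,0,0,0],[0,0,0,0,0,0,0],[0,0,0,0,0,0,0],[0,0,0,0,0,0,0]],
  ],
)

```text
t: 20.9
eef_pos: [0.634, 0.2088, 0.0985]
tool_rot: [0.0, 0.209, 0.978, 0.0]
contact_force: [-1.0, 0.1, -3.1]
gripper_width: 0.133
grasp_force: 78.5
```

```bash
python3 d.py .6343 .2091 .0983 -24.1
python3 - <<'E'
from stub import *
o=bot.get_obs();print(o["contact_force"],np.abs(o["joint_vel"]).max(),o["gripper_width"])
T=tool();im=imaging.read_camera("wrist");np.savez("w11.npz",T=T,im=im)
C=cam("side");im=imaging.read_camera("side");g=im.min(2)
a=np.radians(-24.1);ex=np.array([np.cos(a),np.sin(a),0]);ey=np.array([-np.sin(a),np.cos(a),0]);M=np.array([.6343,.2091,0])
# side-view check: foot lower edge of +y long face and tube's top edge, columns across the face
for s in(-.02,-.01,0,.01,.02):
    f=M+s*ex+.028*ey;t=M+s*ex+.02*ey
    print(s,proj(C,[f+[0,0,.086],f+[0,0,.078],t+[0,0,.07],t+[0,0,.06]])[:].round(1).tolist());u=proj(C,[f+[0,0,.078]])[0].round().astype(int);print(u[1]-10,g[u[1]-10:u[1]+14,u[0]])
E
python3 -c "
from foot import *
edges('w11.npz')"
```

```text
[0.634  0.2088 0.0985] shift [-0.0002  0.0004  0.0002]
turn [ 0.001   0.0022 -0.0012] 20.9
[-0.9994  0.146  -3.1044] 0.002360884744085455 0.13276937179174247
-0.02 [[154.1, 254.9], [154.6, 258.2], [158.8, 260.4], [159.3, 264.5]]
248 [188 188 186 188 185 185 187 189 199 208 196 194 195 195 193 193 193 194
 192 195 194 194 194 192]
-0.01 [[152.4, 252.7], [152.9, 256.0], [157.1, 258.1], [157.6, 262.2]]
246 [188 188 187 186 184 185 187 197 206 193 191 192 192 194 192 190 187 188
 186 185 187 176 157 150]
0 [[150.8, 250.4], [151.2, 253.7], [155.4, 255.9], [155.9, 259.9]]
244 [188 189 187 187 185 188 198 205 201 176 150 144 139 124 114 108 106 104
 103 101 102  97  94  94]
0.01 [[149.1, 248.2], [149.6, 251.5], [153.7, 253.7], [154.3, 257.7]]
242 [143 183 188 188 184 185 185 198 205 187 169 133 102 101 101  96  95  97
  96  95  95  98  97  94]
0.02 [[147.5, 246.1], [148.0, 249.3], [152.1, 251.5], [152.6, 255.5]]
239 [ 96  97  99 119 158 182 188 196 206 201 175 136 105  96  93  93  92  92
  92  90  92  97  93  94]
px [[334.3498 196.7692]
 [227.6082 197.0374]]
front corners in tool mm [[ 38.2538  27.2793  11.999 ]
 [ 38.1779 -28.2303  11.998 ]]
front width 55.50962066651863 front yaw -0.07833266211767657
R edge yaw -0.4098721809632361
L edge yaw -0.07367417297384132
centre est tool mm [ 0.2158 -0.4755 11.9985]
```

```bash
python3 -c "
from station import bot
print(bot.hand_in())"
```

```text
the job is handed in; nothing more can be done
None
```

I handed the job in at about 21 s: the offcut is in the scrap tray, and the lug is held still and level over the rectangular stub, centred and parallel to within about 1 mm and 0.5°, with a gap of about 8 mm (set from the measured heights; the side view agrees to about 2 mm).

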